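Ease the strap press shut by working its wedge out

TASK

Let the heavy hinged board of the strap press down gently by working the wooden wedge straight back out from under it in small tugs of one to two centimetres each, letting go of the wedge after every tug for a good half second so that the board settles on it before you grip again. Once the wedge is right out and the board lies shut, lay the wedge flat in the open plywood tray (set it down, do not drop it) and leave it there. Do not lift or push the board yourself and never let it fall; leave everything else where it is.

Things in the scene. Friction and masses are not known exactly. Their poses are not given: they have to be found in the camera images.
- press: strap press: pale oak bed, 30 mm thick, fixed to the table. Origin on the table; in its frame the bed spans x = -200 mm (front) to +180 mm (hinge end), y = -140 to +140 mm, z up. x = -200 to -50 mm is an open apron; beyond it the hinged board covers the bed
- board (a joint): hinge angle (rad) of the heavy board: 0 shut, grows as its front edge rises; 0.06-0.075 at the start. Oak 210 x 240 mm, 20 mm thick, two flat steel bars on top (32 mm in all), 2 to 3.1 kg; hinge along bed y at bed x = +165 mm, 34 mm above the table. Shut, its underside stays 4 mm above the bed. Moves freely, falls if not carried
- board_edge (a point): middle of the lower front edge of the board (on the board's underside, over bed x = -50 mm): the edge that rests on the wedge's slope. z minus 34 mm tells how far the front edge stands open
- wedge: dark wooden wedge 160 x 44 mm, parallel sides; 31 mm high at the thick end (its -x), 5 mm at the thin end (+x); 110 g. Origin: centre of underside. Starts on the bed, thin end 76-85 mm under the board, thick end towards the bed's front, x along the bed's x within 0.1 rad. Pull along its -x: takes 8-22 N, slips in a weak grip, stays where let go; board sinks 1 mm per 6 mm
- wedge_grip (a point): point in the middle of the wedge's thick end, 30 mm from the thick end face, 13 mm above its underside: a good place to grip across the 44 mm width
- tray: open plywood tray, fixed, outside 220 (its x) x 150 (its y) x 30 mm high, walls 6 mm, floor 6 mm. Origin at the centre of its underside; empty at the start. The wedge fits flat with its length along the tray's x, either way round
- tin: small metal tin, 36 mm across, 36 mm high, standing on the apron of the press beside the wedge (origin under its centre); a bystander, leave it where it is
- jar: amber glass jar, 64 mm across, 85 mm high, origin under its centre; a bystander, leave it where it is
- cop: steel knee piece of an armour, bowl-shaped, 116 mm across, 55 mm high, lying mouth up, origin under its centre; a bystander, leave it where it is
- cuff: flared steel gauntlet cuff, 112 mm across the top, 120 mm high, standing, origin under its centre; a bystander, leave it where it is
- hammer: hammer lying on the table beyond the tray; a bystander, leave it where it is
- brush: brush lying on the table at the left near the robot; a bystander, leave it where it is
- driver: screwdriver lying on the table at the right; a bystander, leave it where it is
There are look-alikes about, which are no part of the job. Of the things shaped like the wedge, the wooden one is meant.

How it is judged:
By the outcome, as a careful person would: the job done as asked, in the order asked, and still so for the second after the job is handed in, with the robot touching nothing.
It also fails if it takes over 58 s, if anything falls off the work surface, if the arm or the gripper's body presses on something with over 40 N, if the wrist force passes 120 N, or if a joint passes its speed limit or range.

ROBOT

A 6-joint arm with a two-finger parallel gripper is mounted at the origin on the work surface. World frame = base frame: x ahead of the robot, y to its left, z up, the work surface at z = 0. Lengths are in mm, angles in rad, forces in N, time in s.
With the tool pointing down it reaches from about 350 to 975 mm from the base axis. Payload 7.1 kg.
Tool frame: the origin (TCP) lies at the very end of the fingers, on their centre line; the grasp point (between the pads) lies 19 mm behind it (ctrl.tcp_to_grasp is the distance from the TCP to the grasp point, in mm); z points along the fingers, x is the direction in which the jaws open and shut, and the axes are right-handed (so a half turn about z gives the same grasp; the last joint's range is limited). The gripper opens to 88 mm and grips with 3 to 60 N. Pads are 20 mm wide; open, the fingers measure 115 mm over their backs; the gripper's body (75 mm by 178 mm) begins 61 mm behind the grasp point.
Start: joints at [1.274, 0.423, 1.63, -0, 1.089, -0.019], TCP at [171.369, 601.03, 222.675] pointing down, gripper open.
Joint ranges: [-3, 3], [-0.9, 2.11], [0.09, 2.58], [-1.31, 4.45], [0.11, 2.69], [-2.54, 2.54]. Speed limits (rad/s): [2.39, 2.39, 3.01, 3.14, 3.14, 3.14].

INTERFACE

Orientations are given as a rotation vector (axis times angle).
In Python, from workcell import get_obs, viewer, ctrl, masks_of gives the robot as it stands. The module is installed in compiled form; this text tells all that it offers.
- The arm moves only by the shell command python3 -m inch 'ROWS'. ROWS is JSON, a list of rows, each an object of numbers: "tx", "ty", "tz": the shift along the tool's x, y, z in cm; "ax", "ay", "az": the turn, a rotation vector about the tool's x, y, z in degrees; "jaw": the opening, from 0 (shut) to 1 (fully open). In form: [{"tx": .., "ty": .., "tz": .., "ax": .., "ay": .., "az": .., "jaw": ..}, ...]. A call has 1 to 12 rows; each row shifts and turns the commanded pose from where the row before left it, along the tool's axes as they then stand; what a row does not reach is not made up. A row lasts 1/8 s, in which the tool goes at most 62.5 mm and 10.7 degrees, less where a joint would pass 70% of its speed; a pose out of reach is approached as far as the arm can. A call is refused whole if a number of a shift passes 6.25 or a number of a turn 10.7, either way. A call with a gripper value outside its range is refused whole. The fingers move at their own pace and stop on an object; the grip force is fixed at half the most. Time passes only in rows, so rows that do not move let the fingers close. It gives the time, the measured TCP pose, the force and the opening at its end, in the units of the state.
- get_obs(): the state, without advancing time (a new reading comes with each control period).
- viewer.get_image(name): name is "side" or "top"; returns (picture, depth): 480x640x3 uint8, red, green, blue; 480x640 float32, mm along the optical axis (not along the pixel's ray), 0 where there is no reading.
- viewer.get_calibration(name): a dict with "fx", "fy", "cx", "cy" (pixels), "distortion" ([k1, k2, p1, p2, k3] as OpenCV has them; the pictures are not rectified), "rvec" (rotation vector, rad) and "tvec" (3), from world to camera coordinates, as OpenCV has them. Camera axes: x right, y down, z forward; pixel columns grow to the right and rows downward; lengths in mm; the calibration is good to about 2 mm. A picture is of the moment at which its call begins. get_calibration takes no time and is no camera call.
- ctrl.close_job(): hands the job in, once; it reports no verdict.
Trained networks look in the newest picture that a camera, given by its name, has taken for a name from the list of things; names that differ only in an ending like _2 or _b are one class to them, and where a whole thing is asked for, a point or a joint stands for the part that bears it (a point fixed in the world has none). Each returns a list of dicts, best first, with "score" (0 to 1); they miss things now and then, are a little off and sometimes report something else, mostly with a low value. They report only what shows in the picture. A call takes as long as a camera call. They do not tell look-alikes from the thing itself.
- masks_of(camera, thing): "pixels" (480x640 bool, what is visible of it) and "location" ([column, row] in pixels, amid what is visible of it).
The state is a dict: "t": time; "qpos": joint angles; "qvel": joint speeds; "joint_torque": joint torques, N m; "ee_pos": TCP position; "orientation": TCP orientation; "ft_force": force on the tool from outside, world axes, zero at the start; "moment": the same for the moment, N m; "width": finger opening in mm.
Only numpy, scipy, OpenCV 4.12 (cv2) and the standard library are available. Lean on these libraries where they do the work, as an engineer would, in place of code of your own. Each camera call takes 0.05 s, during which the arm holds its last target. There are 200 camera calls.

## Working session

There is one attempt and no reset: what is moved stays moved. The work goes in short steps, Python scripts to look and compute and a shell command to move; the robot and the scene stay as the last step left them, time stands still between calls to the robot, and variables do not carry over. Pictures are saved under pics/ and viewed, about 8 in all and at most 12, crops included, and the job is handed in when it is done.

```bash
mkdir -p pics; cat > h.py <<'E'
import numpy as np, cv2
from workcell import get_obs, viewer, ctrl, masks_of
def pts(cam, depth, pix):
    c=viewer.get_calibration(cam); K=np.array([[c['fx'],0,c['cx']],[0,c['fy'],c['cy']],[0,0,1.]])
    pix=np.asarray(pix,float).reshape(-1,2)
    n=cv2.undistortPoints(pix.reshape(-1,1,2),K,np.array(c['distortion'],float)).reshape(-1,2)
    d=depth[pix[:,1].astype(int),pix[:,0].astype(int)].astype(float)
    P=np.c_[n*d[:,None],d]; R=cv2.Rodrigues(np.array(c['rvec'],float))[0]
    return ((P-np.array(c['tvec'],float).ravel())@R)[d>0]
def mpts(cam,depth,m):
    v,u=np.nonzero(m); return pts(cam,depth,np.c_[u,v])
E
python3 - <<'E'
from h import *
np.set_printoptions(precision=1,suppress=True)
for cam in('top','side'):
    im,d=viewer.get_image(cam); cv2.imwrite(f'pics/{cam}0.png',im[:,:,::-1]); np.save(f'{cam}0.npy',d)
    for t in ('wedge','tray','tin','press','board','jar','cuff','cop'):
        for r in masks_of(cam,t)[:3]:
            p=mpts(cam,d,r['pixels'])
            print(cam,t,round(r['score'],2),np.round(r['location']),r['pixels'].sum(),np.median(p,0) if len(p) else '',np.percentile(p,2,axis=0) if len(p) else '',np.percentile(p,98,axis=0)if len(p) else '')
print(get_obs())
E
```

```text
top wedge 0.95 [130. 223.] 886 [573.3 539.4  16.4] [504.6 499.6   1.1] [651.5 580.8  32.6]
top wedge 0.93 [276. 310.] 969 [326.2 112.6  17.5] [265.8  52.8   1.6] [384.5 173.3  32.1]
top wedge 0.92 [276. 202.] 480 [620.  106.6  52.9] [599.8  67.8  35. ] [644.6 144.8  63.2]
top tray 0.65 [402. 241.] 4253 [ 508.2 -247.7    6.2] [ 401.  -324.2   -1.4] [ 615.  -168.2   31.7]
top tin 0.48 [280. 248.] 110 [488.1  95.   65.8] [474.1  81.6  52.8] [503.7 108.3  71.4]
top press 0.66 [245. 204.] 12670 [612.8 189.5  52.3] [474.7   1.   17.7] [765.1 372.2  76.4]
top board 0.6 [221. 202.] 6426 [632.5 248.5  63.9] [515.4 142.5  46.9] [753.6 359.4  77.9]
top jar 0.76 [361. 293.] 474 [ 362.2 -116.1   83.2] [ 334.8 -145.4    9.4] [391.4 -89.6  90.1]
top cuff 0.74 [510. 201.] 1359 [ 608.8 -559.3   77.8] [ 551.3 -589.4   -1.8] [ 651.3 -489.3  121.5]
top cuff 0.66 [396. 167.] 976 [ 723.8 -233.4   22.5] [ 671.3 -386.8    7.2] [ 752.7 -142.2   29.7]
top cuff 0.41 [361. 292.] 482 [ 361.9 -115.3   83.1] [ 334.7 -145.2   14.2] [390.9 -89.6  90.1]
top cop 0.67 [328. 147.] 1289 [788.3 -40.3  25.7] [726.6 -91.8  
[... 1195 characters left out ...]
6   65. ] [ 336.3 -152.8    8.6] [394.5 -99.6  88.2]
side cuff 0.73 [367. 436.] 2487 [ 604.1 -516.6   78.7] [ 549.5 -590.4    0.5] [ 648.9 -487.6  121.7]
side cuff 0.41 [348. 184.] 4290 [632.2 227.2  64. ] [513.1 132.4  48.4] [752.4 351.1  78.4]
side cop 0.91 [408. 257.] 1227 [781.6 -20.3  31.1] [725.4 -93.1   3.7] [828.6  12.6  56.8]
{'t': 0.9, 'qpos': array([ 1.3,  0.4,  1.6, -0. ,  1.1, -0. ]), 'qvel': array([ 0.,  0., -0., -0., -0.,  0.]), 'joint_torque': array([ -0. , -54.5, -27.4,   0.1,   0. ,  -0. ]), 'ee_pos': array([171.4, 601. , 222.7]), 'orientation': array([ 2.5,  1.9, -0. ]), 'ft_force': array([-1. ,  0.2, -1. ]), 'moment': array([ 0.1, -0. ,  0. ]), 'width': 88.14442857658969}
```

View pics/top0.png

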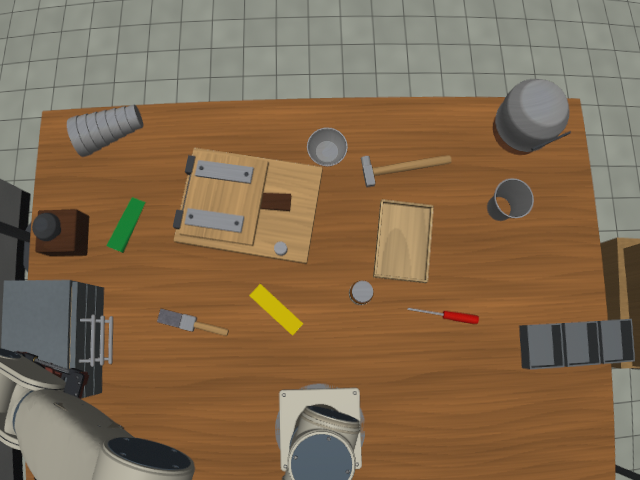

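View pics/side0.png

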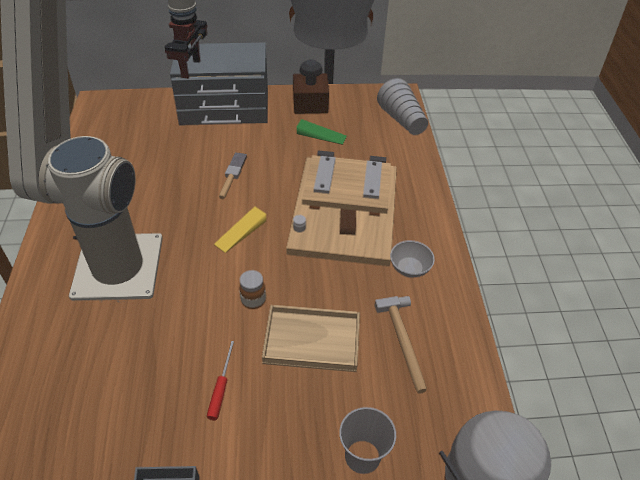

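Top view: three wedge shapes, the dark brown one at (276,202) under the board, yellow at (276,310) and green at (126,224) on the table. Only the brown one is wooden and under the board. The tray is at (404,241) and the tin at (280,248). I'll confirm with one crop and measure the poses.

```bash
cat > m.py <<'E'
from h import *
np.set_printoptions(precision=1,suppress=True)
def wedge(cam,save=None,sel=None):
    im,d=viewer.get_image(cam); 
    if save: cv2.imwrite(save,cv2.resize(im[140:280,160:340] if cam=='top' else im[140:280,270:430],None,fx=4,fy=4,interpolation=2)[:,:,::-1])
    best=None
    for r in masks_of(cam,'wedge'):
        m=r['pixels']; 
        if m.sum()<20: continue
        c=np.median(im[m],0)
        if c.max()<110 and c[0]>c[2]: best=r;break
    if best is None: print('none'); return None
    m=cv2.erode(best['pixels'].astype(np.uint8),np.ones((3,3)))>0
    return best, mpts(cam,d,m), mpts(cam,d,best['pixels']), d
def rect(p):
    (cx,cy),(w,h),a=cv2.minAreaRect(p[:,:2].astype(np.float32)); return cx,cy,w,h,a
E
python3 - <<'E'
from m import *
for cam in('top','side'):
    b,p,pf,d=wedge(cam,f'pics/{cam}1.png')
    for n,q in(('er',p),('full',pf)):
        t=q[q[:,2]>42]
        A=np.c_[t[:,:2],np.ones(len(t))]; 
        for _ in range(3):
            s=np.linalg.lstsq(A,t[:,2],rcond=None)[0]; k=abs(A@s-t[:,2])<2.5; A,t=A[k],t[k]
        print(cam,n,b['score'],len(t),'slope',s[:2],np.hypot(*s[:2]),'dir',np.arctan2(s[1],s[0]),'rect',rect(t), t.min(0),t.max(0))
    # press/board/tray directions
    im,d=viewer.get_image(cam)
    for th in('tray','press','board'):
        rs=masks_of(cam,th); rs=[r for r in rs if r['pixels'].sum()>2000]
        if rs:
            q=mpts(cam,d,rs[0]['pixels']); z=q[:,2]
            if th=='tray': q=q[(z>24)&(z<40)]
            if th=='press': q=q[(z>26)&(z<34)]
            print(cam,th,rect(q))
            if th=='board':
                q=q[z>40];A=np.c_[q[:,:2],np.ones(len(q))]
                for _ in range(4):
                    s=np.linalg.lstsq(A,q[:,2],rcond=None)[0];k=(abs(A@s-q[:,2])<4);A,q=A[k],q[k]
                print('tilt',np.arctan(np.hypot(*s[:2])),s)
E
```

```text
top er 0.58 206 slope [-0.  -0.2] 0.15425100933047844 dir -1.6023409301725517 rect (619.9379272460938, 106.05022430419922, 73.7726821899414, 40.37740707397461, 83.68587493896484) [599.3  68.7  46.9] [642.5 144.5  61.9]
top full 0.58 229 slope [ 0.  -0.1] 0.14598490626216254 dir -1.4735478525663865 rect (622.6047973632812, 106.60995483398438, 80.26239776611328, 43.39154815673828, 86.5081558227539) [599.3  65.9  45.3] [646.  147.7  61.3]
top tray (506.83612060546875, -246.7071533203125, 149.44924926757812, 218.45388793945312, 81.85415649414062)
top board (643.002685546875, 256.84796142578125, 224.2825927734375, 251.07907104492188, 79.31066131591797)
tilt 0.05505822326454467 [-0.  -0.1 81.1]
side er 0.79 138 slope [-0.  -0.1] 0.10362371251492397 dir -1.596977764527456 rect (619.7511596679688, 99.9128189086914, 75.03001403808594, 38.10993957519531, 83.94706726074219) [597.6  61.2  48.3] [642.4 138.6  58.6]
side full 0.79 161 slope [ 0.  -0.1] 0.09842999471171529 dir -1.4905152113157558 rect (621.0554809570312, 103.43762969970703, 81.77147674560547, 43.41935348510742, 82.76571655273438) [595.   61.2  48.1] [642.7 146.4  58.6]
side tray (506.73651123046875, -247.8462371826172, 158.79598999023438, 218.4734649658203, 82.08109283447266)
side press (621.3953247070312, 182.07003784179688, 384.4986267089844, 279.9834289550781, 79.23963165283203)
side board (640.8821411132812, 280.32672119140625, 286.6961364746094, 242.33396911621094, 79.00312042236328)
tilt 0.040696342096476414 [-0.  -0.  77.2]
```

View pics/top1.png

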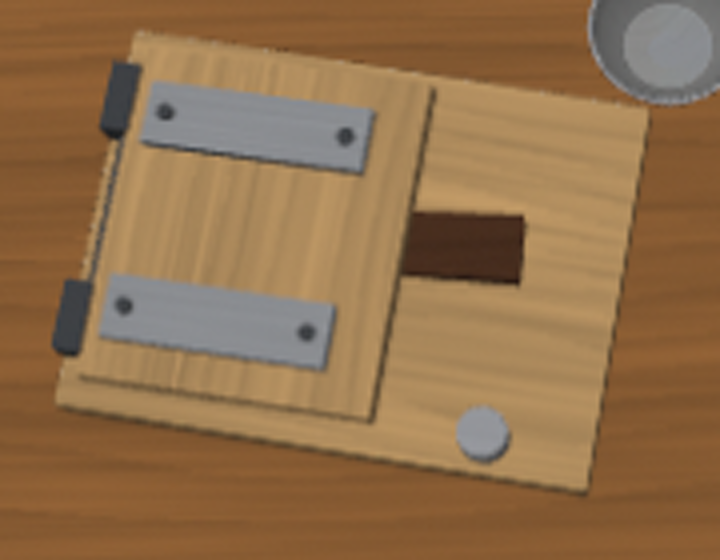

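The crop confirms it: the dark brown wooden wedge is at crop (465,247), under the board's front edge, with the tin at (483,433) beside it. Next I refine its axis and work out the turn.

```bash
cat >> m.py <<'E'
from scipy.spatial.transform import Rotation as Rn
def delta(x,y,z,yaw):
    o=get_obs(); R=Rn.from_rotvec(o['orientation']); c,s=np.cos(np.radians(yaw)),np.sin(np.radians(yaw))
    T=Rn.from_matrix(np.array([[c,s,0],[s,-c,0],[0,0,-1.]]))
    rv=np.degrees((R.inv()*T).as_rotvec()); d=np.array([x,y,z])-o['ee_pos']
    print('now',o['ee_pos'],'t',round(o['t'],2),'w',round(o['width'],1),'F',o['ft_force'],'turn',rv,'shift cm (tool now)',np.round(R.inv().apply(d)/10,2),'(tool at target)',np.round(T.inv().apply(d)/10,2))
E
python3 - <<'E'
from m import *
for cam in('top','side'):
    b,p,pf,d=wedge(cam)
    q=pf[(pf[:,2]>44)]
    ys=np.arange(70,140,5); L=[]
    for y in ys:
        k=q[abs(q[:,1]-y)<5]
        if len(k)>5: L.append((y,k[:,0].min(),k[:,0].max()))
    L=np.array(L); print(cam,np.degrees(np.arctan(np.polyfit(L[:,0],L[:,1:].mean(1),1)[0])),np.c_[L[:,0],L[:,1:].mean(1),L[:,2]-L[:,1]])
delta(619,94,150,-5.5)
E
```

```text
top 5.021143882704296 [[ 70.  618.6  41.5]
 [ 75.  618.6  41.5]
 [ 80.  620.   41.2]
 [ 85.  620.2  40.8]
 [ 90.  620.2  40.7]
 [ 95.  621.   39.7]
 [100.  621.6  40.4]
 [105.  622.7  41.7]
 [110.  623.8  43.4]
 [115.  623.2  45.3]
 [120.  623.2  45.3]
 [125.  623.2  44.9]
 [130.  623.7  45.8]
 [135.  624.   45.2]]
side 6.664102668575576 [[ 70.  616.6  42.8]
 [ 75.  617.4  43.9]
 [ 80.  617.6  43.6]
 [ 85.  619.4  42. ]
 [ 90.  618.9  43.3]
 [ 95.  619.2  44. ]
 [100.  619.7  43.8]
 [105.  621.6  41.4]
 [110.  621.6  41.4]
 [115.  621.2  38.7]
 [120.  621.4  39.1]
 [125.  623.7  42.3]
 [130.  624.2  42.3]
 [135.  624.4  41.8]]
now [171.4 601.  222.7] t 1.7 w 88.0 F [0.  0.3 0.4] turn [ 0.   0.  79.6] shift cm (tool now) [-36.5  57.    7.3] (tool at target) [49.4 46.2  7.3]
```

```bash
python3 -m inch '[{"az":10},{"az":10},{"az":10},{"az":10},{"az":10},{"az":10},{"az":10},{"az":9.6}]'; python3 -m inch '[{"tx":4.1,"ty":3.9},{"tx":4.1,"ty":3.9},{"tx":4.1,"ty":3.9},{"tx":4.1,"ty":3.9},{"tx":4.1,"ty":3.9},{"tx":4.1,"ty":3.9},{"tx":4.1,"ty":3.9},{"tx":4.1,"ty":3.9},{"tx":4.1,"ty":3.9},{"tx":4.1,"ty":3.9},{"tx":4.1,"ty":3.9},{"tx":4.1,"ty":3.3}]'; python3 -c "
from m import *
delta(620,94,70,-5.5)"
```

```text
now [171.4 601.  222.7] t 1.7 w 88.0 F [0.  0.3 0.4] turn [ 0.   0.  79.6] shift cm (tool now) [-36.5  57.   15.3] (tool at target) [49.5 46.2 15.3]$[0]: bad value
$[0]: bad value
```

```bash
python3 -m inch '[{"tx":0,"ty":0,"tz":0,"ax":0,"ay":0,"az":10,"jaw":1},{"tx":0,"ty":0,"tz":0,"ax":0,"ay":0,"az":10,"jaw":1},{"tx":0,"ty":0,"tz":0,"ax":0,"ay":0,"az":10,"jaw":1},{"tx":0,"ty":0,"tz":0,"ax":0,"ay":0,"az":10,"jaw":1},{"tx":0,"ty":0,"tz":0,"ax":0,"ay":0,"az":10,"jaw":1},{"tx":0,"ty":0,"tz":0,"ax":0,"ay":0,"az":10,"jaw":1},{"tx":0,"ty":0,"tz":0,"ax":0,"ay":0,"az":10,"jaw":1},{"tx":0,"ty":0,"tz":0,"ax":0,"ay":0,"az":9.6,"jaw":1}]'; python3 -c "
from m import *
delta(620,94,70,-5.5)"
```

```text
t: 2.7
ee_pos: [171.4, 601.0, 222.7]
orientation: [3.137, -0.16, -0.0]
ft_force: [-0.3, 0.5, 0.5]
width: 87.9
now [171.4 601.  222.7] t 2.7 w 87.9 F [-0.3  0.5  0.5] turn [ 0.   0.  -0.3] shift cm (tool now) [49.8 45.9 15.3] (tool at target) [49.5 46.2 15.3]
```

```bash
python3 -m inch '[{"tx":4.1,"ty":3.8,"tz":0,"ax":0,"ay":0,"az":0,"jaw":1},{"tx":4.1,"ty":3.8,"tz":0,"ax":0,"ay":0,"az":0,"jaw":1},{"tx":4.1,"ty":3.8,"tz":0,"ax":0,"ay":0,"az":0,"jaw":1},{"tx":4.1,"ty":3.8,"tz":0,"ax":0,"ay":0,"az":0,"jaw":1},{"tx":4.1,"ty":3.8,"tz":0,"ax":0,"ay":0,"az":0,"jaw":1},{"tx":4.1,"ty":3.8,"tz":0,"ax":0,"ay":0,"az":0,"jaw":1},{"tx":4.1,"ty":3.8,"tz":0,"ax":0,"ay":0,"az":0,"jaw":1},{"tx":4.1,"ty":3.8,"tz":0,"ax":0,"ay":0,"az":0,"jaw":1},{"tx":4.1,"ty":3.8,"tz":0,"ax":0,"ay":0,"az":0,"jaw":1},{"tx":4.1,"ty":3.8,"tz":0,"ax":0,"ay":0,"az":0,"jaw":1},{"tx":4.1,"ty":3.8,"tz":0,"ax":0,"ay":0,"az":0,"jaw":1},{"tx":4.1,"ty":3.8,"tz":0,"ax":0,"ay":0,"az":0,"jaw":1}]'; python3 -c "
from m import *
delta(620,94,70,-5.5)"
```

```text
t: 4.2
ee_pos: [618.4, 98.3, 222.8]
orientation: [-3.138, 0.151, -0.001]
ft_force: [0.2, 0.7, 0.6]
width: 88.1
now [618.4  98.3 222.8] t 4.2 w 88.1 F [0.2 0.7 0.6] turn [-0. -0. -0.] shift cm (tool now) [ 0.2  0.4 15.3] (tool at target) [ 0.2  0.4 15.3]
```

```bash
python3 -m inch '[{"tx":0.2,"ty":0.4,"tz":5,"ax":0,"ay":0,"az":0,"jaw":1},{"tx":0,"ty":0,"tz":5,"ax":0,"ay":0,"az":0,"jaw":1},{"tx":0,"ty":0,"tz":4,"ax":0,"ay":0,"az":0,"jaw":1},{"tx":0,"ty":0,"tz":2.5,"ax":0,"ay":0,"az":0,"jaw":1},{"tx":0,"ty":0,"tz":1.5,"ax":0,"ay":0,"az":0,"jaw":0.8},{"tx":0,"ty":0,"tz":0.7,"ax":0,"ay":0,"az":0,"jaw":0.7},{"tx":0,"ty":0,"tz":0.2,"ax":0,"ay":0,"az":0,"jaw":0.7},{"tx":0,"ty":0,"tz":0,"ax":0,"ay":0,"az":0,"jaw":0.7}]'; python3 -c "
from m import *
delta(620,94,33,-5.5)
im,d=viewer.get_image('side'); cv2.imwrite('pics/s2.png',cv2.resize(im[120:300,240:440],None,fx=4,fy=3.3)[:,:,::-1])"
```

```text
t: 5.2
ee_pos: [619.5, 95.8, 34.5]
orientation: [-3.138, 0.151, -0.002]
ft_force: [0.3, 0.0, -0.1]
width: 62.0
now [619.5  95.8  34.5] t 5.2 w 62.0 F [ 0.3  0.  -0.1] turn [-0.  -0.1 -0. ] shift cm (tool now) [0.1 0.2 0.1] (tool at target) [0.1 0.2 0.1]
```

View pics/s2.png

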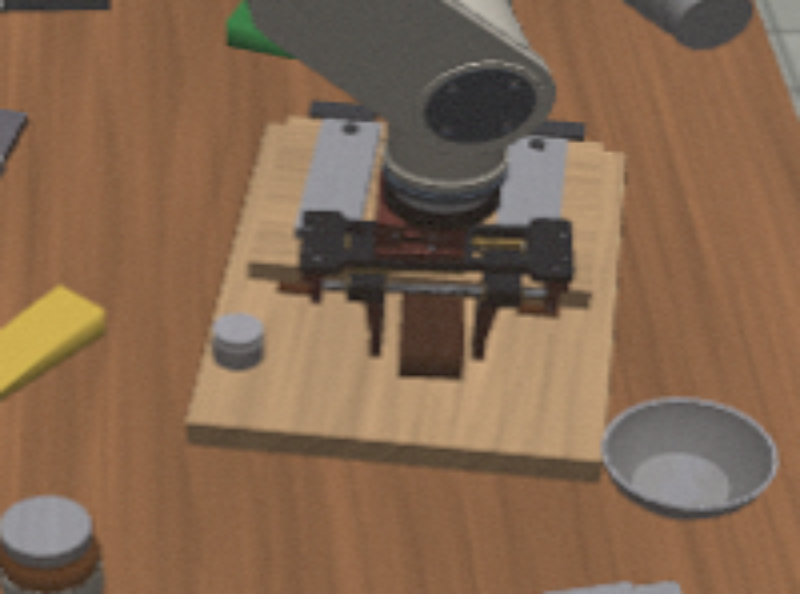

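The fingers straddle the wedge evenly: fingers at crop (375,340) and (480,340), wedge at (432,340). First tug.

```bash
python3 -m inch '[{"tx":0,"ty":0,"tz":0,"ax":0,"ay":0,"az":0,"jaw":0},{"tx":0,"ty":0,"tz":0,"ax":0,"ay":0,"az":0,"jaw":0},{"tx":0,"ty":0,"tz":0,"ax":0,"ay":0,"az":0,"jaw":0},{"tx":0,"ty":0,"tz":0,"ax":0,"ay":0,"az":0,"jaw":0},{"tx":0,"ty":0.3,"tz":0,"ax":0,"ay":0,"az":0,"jaw":0},{"tx":0,"ty":0.3,"tz":0,"ax":0,"ay":0,"az":0,"jaw":0},{"tx":0,"ty":0.3,"tz":0,"ax":0,"ay":0,"az":0,"jaw":0},{"tx":0,"ty":0.3,"tz":0,"ax":0,"ay":0,"az":0,"jaw":0},{"tx":0,"ty":0.3,"tz":0,"ax":0,"ay":0,"az":0,"jaw":0},{"tx":0,"ty":0,"tz":0,"ax":0,"ay":0,"az":0,"jaw":0}]'; python3 -m inch '[{"tx":0,"ty":0,"tz":0,"ax":0,"ay":0,"az":0,"jaw":0.7},{"tx":0,"ty":0,"tz":0,"ax":0,"ay":0,"az":0,"jaw":0.7},{"tx":0,"ty":0,"tz":0,"ax":0,"ay":0,"az":0,"jaw":0.7},{"tx":0,"ty":0,"tz":0,"ax":0,"ay":0,"az":0,"jaw":0.7},{"tx":0,"ty":0,"tz":0,"ax":0,"ay":0,"az":0,"jaw":0.7},{"tx":0,"ty":0,"tz":0,"ax":0,"ay":0,"az":0,"jaw":0.7},{"tx":0,"ty":0,"tz":0,"ax":0,"ay":0,"az":0,"jaw":0.7}]'; cat > chk.py <<'E'
from m import *
for cam in('top','side'):
    r=wedge(cam)
    if r:
        q=r[2]; q=q[q[:,2]>42]; print(cam,len(q),'y range',np.percentile(q[:,1],[1,99]),'x',np.median(q[:,0]),'zmax',np.percentile(q[:,2],98),rect(q))
E
python3 chk.py
```

```text
t: 6.5
ee_pos: [618.2, 82.6, 34.3]
orientation: [-3.136, 0.151, -0.003]
ft_force: [0.7, 8.1, 1.0]
width: 43.9
t: 7.38
ee_pos: [617.4, 80.7, 33.6]
orientation: [3.138, -0.151, -0.0]
ft_force: [0.3, -0.1, -0.3]
width: 61.5
none
side 328 y range [ 47.8 128.1] x 615.3840621593934 zmax 63.91433051372476 (615.9509887695312, 88.9797592163086, 83.10873413085938, 43.47477340698242, 83.61225128173828)
```

```bash
python3 -m inch '[{"tx":0,"ty":0,"tz":0,"ax":0,"ay":0,"az":0,"jaw":0},{"tx":0,"ty":0,"tz":0,"ax":0,"ay":0,"az":0,"jaw":0},{"tx":0,"ty":0,"tz":0,"ax":0,"ay":0,"az":0,"jaw":0},{"tx":0,"ty":0,"tz":0,"ax":0,"ay":0,"az":0,"jaw":0},{"tx":0,"ty":0.3,"tz":0,"ax":0,"ay":0,"az":0,"jaw":0},{"tx":0,"ty":0.3,"tz":0,"ax":0,"ay":0,"az":0,"jaw":0},{"tx":0,"ty":0.3,"tz":0,"ax":0,"ay":0,"az":0,"jaw":0},{"tx":0,"ty":0.3,"tz":0,"ax":0,"ay":0,"az":0,"jaw":0},{"tx":0,"ty":0.3,"tz":0,"ax":0,"ay":0,"az":0,"jaw":0},{"tx":0,"ty":0,"tz":0,"ax":0,"ay":0,"az":0,"jaw":0}]'; python3 -m inch '[{"tx":0,"ty":0,"tz":0,"ax":0,"ay":0,"az":0,"jaw":0.7},{"tx":0,"ty":0,"tz":0,"ax":0,"ay":0,"az":0,"jaw":0.7},{"tx":0,"ty":0,"tz":0,"ax":0,"ay":0,"az":0,"jaw":0.7},{"tx":0,"ty":0,"tz":0,"ax":0,"ay":0,"az":0,"jaw":0.7},{"tx":0,"ty":0,"tz":0,"ax":0,"ay":0,"az":0,"jaw":0.7},{"tx":0,"ty":0,"tz":0,"ax":0,"ay":0,"az":0,"jaw":0.7},{"tx":0,"ty":0,"tz":0,"ax":0,"ay":0,"az":0,"jaw":0.7}]';python3 -m inch '[{"tx":0,"ty":0,"tz":0,"ax":0,"ay":0,"az":0,"jaw":0},{"tx":0,"ty":0,"tz":0,"ax":0,"ay":0,"az":0,"jaw":0},{"tx":0,"ty":0,"tz":0,"ax":0,"ay":0,"az":0,"jaw":0},{"tx":0,"ty":0,"tz":0,"ax":0,"ay":0,"az":0,"jaw":0},{"tx":0,"ty":0.3,"tz":0,"ax":0,"ay":0,"az":0,"jaw":0},{"tx":0,"ty":0.3,"tz":0,"ax":0,"ay":0,"az":0,"jaw":0},{"tx":0,"ty":0.3,"tz":0,"ax":0,"ay":0,"az":0,"jaw":0},{"tx":0,"ty":0.3,"tz":0,"ax":0,"ay":0,"az":0,"jaw":0},{"tx":0,"ty":0.3,"tz":0,"ax":0,"ay":0,"az":0,"jaw":0},{"tx":0,"ty":0,"tz":0,"ax":0,"ay":0,"az":0,"jaw":0}]'; python3 -m inch '[{"tx":0,"ty":0,"tz":0,"ax":0,"ay":0,"az":0,"jaw":0.7},{"tx":0,"ty":0,"tz":0,"ax":0,"ay":0,"az":0,"jaw":0.7},{"tx":0,"ty":0,"tz":0,"ax":0,"ay":0,"az":0,"jaw":0.7},{"tx":0,"ty":0,"tz":0,"ax":0,"ay":0,"az":0,"jaw":0.7},{"tx":0,"ty":0,"tz":0,"ax":0,"ay":0,"az":0,"jaw":0.7},{"tx":0,"ty":0,"tz":0,"ax":0,"ay":0,"az":0,"jaw":0.7},{"tx":0,"ty":0,"tz":0,"ax":0,"ay":0,"az":0,"jaw":0.7}]'; python3 chk.py
```

```text
t: 8.82
ee_pos: [616.0, 67.2, 33.7]
orientation: [-3.136, 0.151, -0.0]
ft_force: [0.9, 8.7, -1.1]
width: 44.2
t: 9.7
ee_pos: [616.0, 65.8, 33.7]
orientation: [-3.138, 0.151, -0.0]
ft_force: [-0.9, 0.5, 0.7]
width: 61.4
t: 10.95
ee_pos: [614.7, 52.2, 33.7]
orientation: [-3.136, 0.151, -0.001]
ft_force: [0.5, 7.6, -0.8]
width: 44.2
t: 11.82
ee_pos: [614.5, 50.9, 33.7]
orientation: [3.138, -0.151, 0.0]
ft_force: [-0.4, -0.4, -0.7]
width: 61.4
none
side 380 y range [ 22.4 121.5] x 613.5031900012011 zmax 62.98125270120298 (614.4288330078125, 72.82234191894531, 104.80707550048828, 43.69156265258789, 83.80252075195312)
```

```bash
python3 -m inch '[{"tx":0,"ty":0,"tz":0,"ax":0,"ay":0,"az":0,"jaw":0},{"tx":0,"ty":0,"tz":0,"ax":0,"ay":0,"az":0,"jaw":0},{"tx":0,"ty":0,"tz":0,"ax":0,"ay":0,"az":0,"jaw":0},{"tx":0,"ty":0,"tz":0,"ax":0,"ay":0,"az":0,"jaw":0},{"tx":0,"ty":0.3,"tz":0,"ax":0,"ay":0,"az":0,"jaw":0},{"tx":0,"ty":0.3,"tz":0,"ax":0,"ay":0,"az":0,"jaw":0},{"tx":0,"ty":0.3,"tz":0,"ax":0,"ay":0,"az":0,"jaw":0},{"tx":0,"ty":0.3,"tz":0,"ax":0,"ay":0,"az":0,"jaw":0},{"tx":0,"ty":0.3,"tz":0,"ax":0,"ay":0,"az":0,"jaw":0},{"tx":0,"ty":0,"tz":0,"ax":0,"ay":0,"az":0,"jaw":0}]'; python3 -m inch '[{"tx":0,"ty":0,"tz":0,"ax":0,"ay":0,"az":0,"jaw":0.7},{"tx":0,"ty":0,"tz":0,"ax":0,"ay":0,"az":0,"jaw":0.7},{"tx":0,"ty":0,"tz":0,"ax":0,"ay":0,"az":0,"jaw":0.7},{"tx":0,"ty":0,"tz":0,"ax":0,"ay":0,"az":0,"jaw":0.7},{"tx":0,"ty":0,"tz":0,"ax":0,"ay":0,"az":0,"jaw":0.7},{"tx":0,"ty":0,"tz":0,"ax":0,"ay":0,"az":0,"jaw":0.7},{"tx":0,"ty":0,"tz":0,"ax":0,"ay":0,"az":0,"jaw":0.7}]';python3 -m inch '[{"tx":0,"ty":0,"tz":0,"ax":0,"ay":0,"az":0,"jaw":0},{"tx":0,"ty":0,"tz":0,"ax":0,"ay":0,"az":0,"jaw":0},{"tx":0,"ty":0,"tz":0,"ax":0,"ay":0,"az":0,"jaw":0},{"tx":0,"ty":0,"tz":0,"ax":0,"ay":0,"az":0,"jaw":0},{"tx":0,"ty":0.3,"tz":0,"ax":0,"ay":0,"az":0,"jaw":0},{"tx":0,"ty":0.3,"tz":0,"ax":0,"ay":0,"az":0,"jaw":0},{"tx":0,"ty":0.3,"tz":0,"ax":0,"ay":0,"az":0,"jaw":0},{"tx":0,"ty":0.3,"tz":0,"ax":0,"ay":0,"az":0,"jaw":0},{"tx":0,"ty":0.3,"tz":0,"ax":0,"ay":0,"az":0,"jaw":0},{"tx":0,"ty":0,"tz":0,"ax":0,"ay":0,"az":0,"jaw":0}]'; python3 -m inch '[{"tx":0,"ty":0,"tz":0,"ax":0,"ay":0,"az":0,"jaw":0.7},{"tx":0,"ty":0,"tz":0,"ax":0,"ay":0,"az":0,"jaw":0.7},{"tx":0,"ty":0,"tz":0,"ax":0,"ay":0,"az":0,"jaw":0.7},{"tx":0,"ty":0,"tz":0,"ax":0,"ay":0,"az":0,"jaw":0.7},{"tx":0,"ty":0,"tz":0,"ax":0,"ay":0,"az":0,"jaw":0.7},{"tx":0,"ty":0,"tz":0,"ax":0,"ay":0,"az":0,"jaw":0.7},{"tx":0,"ty":0,"tz":0,"ax":0,"ay":0,"az":0,"jaw":0.7}]'; python3 chk.py; python3 -c "
from m import *
im,d=viewer.get_image('side'); cv2.imwrite('pics/s3.png',cv2.resize(im[120:300,240:440],None,fx=4,fy=3.3)[:,:,::-1])"
```

```text
t: 13.28
ee_pos: [613.2, 37.3, 33.7]
orientation: [-3.136, 0.151, -0.0]
ft_force: [1.2, 6.8, -1.5]
width: 44.2
t: 14.15
ee_pos: [613.1, 35.9, 33.7]
orientation: [3.138, -0.151, 0.0]
ft_force: [0.2, 1.2, -0.4]
width: 61.8
t: 15.4
ee_pos: [611.8, 22.3, 33.7]
orientation: [-3.136, 0.151, -0.0]
ft_force: [1.5, 6.5, -0.5]
width: 44.2
t: 16.27
ee_pos: [611.7, 21.0, 33.7]
orientation: [3.138, -0.151, 0.0]
ft_force: [0.5, 0.1, -0.3]
width: 61.1
top 20 y range [ 73.4 143.5] x 617.4666603304364 zmax 596.8450462476969 (556.1273193359375, 99.57679748535156, 177.03294372558594, 28.80117416381836, 22.60066795349121)
side 389 y range [-5.9 90.6] x 610.8282246169234 zmax 132.66093514327304 (612.52978515625, 43.367610931396484, 98.12139892578125, 44.255496978759766, 82.17743682861328)
```

View pics/s3.png

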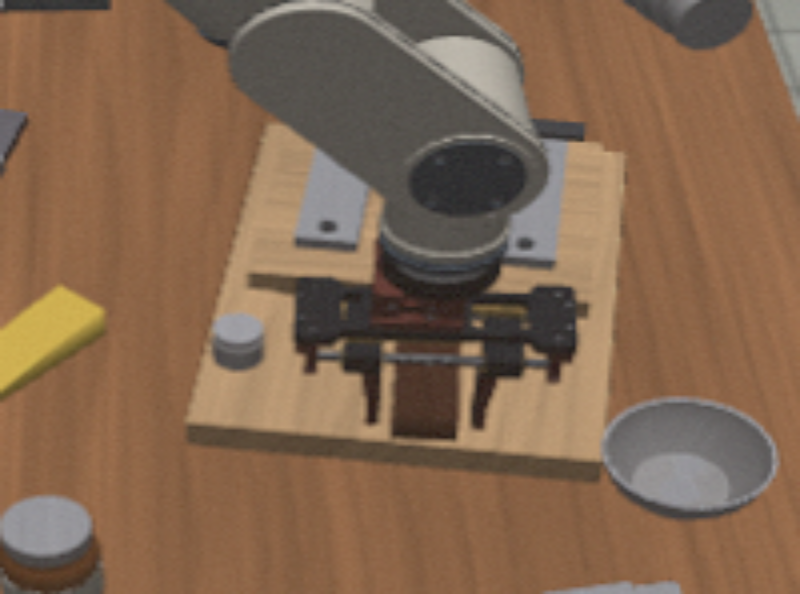

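Five tugs have moved it about 68 mm. The thick end at crop (425,435) is near the bed's front, with roughly 9–17 mm still under the board. Two more tugs.

```bash
python3 -m inch '[{"tx":0,"ty":0,"tz":0,"ax":0,"ay":0,"az":0,"jaw":0},{"tx":0,"ty":0,"tz":0,"ax":0,"ay":0,"az":0,"jaw":0},{"tx":0,"ty":0,"tz":0,"ax":0,"ay":0,"az":0,"jaw":0},{"tx":0,"ty":0,"tz":0,"ax":0,"ay":0,"az":0,"jaw":0},{"tx":0,"ty":0.3,"tz":0,"ax":0,"ay":0,"az":0,"jaw":0},{"tx":0,"ty":0.3,"tz":0,"ax":0,"ay":0,"az":0,"jaw":0},{"tx":0,"ty":0.3,"tz":0,"ax":0,"ay":0,"az":0,"jaw":0},{"tx":0,"ty":0.3,"tz":0,"ax":0,"ay":0,"az":0,"jaw":0},{"tx":0,"ty":0.3,"tz":0,"ax":0,"ay":0,"az":0,"jaw":0},{"tx":0,"ty":0,"tz":0,"ax":0,"ay":0,"az":0,"jaw":0}]'; python3 -m inch '[{"tx":0,"ty":0,"tz":0,"ax":0,"ay":0,"az":0,"jaw":0.7},{"tx":0,"ty":0,"tz":0,"ax":0,"ay":0,"az":0,"jaw":0.7},{"tx":0,"ty":0,"tz":0,"ax":0,"ay":0,"az":0,"jaw":0.7},{"tx":0,"ty":0,"tz":0,"ax":0,"ay":0,"az":0,"jaw":0.7},{"tx":0,"ty":0,"tz":0,"ax":0,"ay":0,"az":0,"jaw":0.7},{"tx":0,"ty":0,"tz":0,"ax":0,"ay":0,"az":0,"jaw":0.7},{"tx":0,"ty":0,"tz":0,"ax":0,"ay":0,"az":0,"jaw":0.7}]';python3 -m inch '[{"tx":0,"ty":0,"tz":0,"ax":0,"ay":0,"az":0,"jaw":0},{"tx":0,"ty":0,"tz":0,"ax":0,"ay":0,"az":0,"jaw":0},{"tx":0,"ty":0,"tz":0,"ax":0,"ay":0,"az":0,"jaw":0},{"tx":0,"ty":0,"tz":0,"ax":0,"ay":0,"az":0,"jaw":0},{"tx":0,"ty":0.3,"tz":0,"ax":0,"ay":0,"az":0,"jaw":0},{"tx":0,"ty":0.3,"tz":0,"ax":0,"ay":0,"az":0,"jaw":0},{"tx":0,"ty":0.3,"tz":0,"ax":0,"ay":0,"az":0,"jaw":0},{"tx":0,"ty":0.3,"tz":0,"ax":0,"ay":0,"az":0,"jaw":0},{"tx":0,"ty":0.2,"tz":0,"ax":0,"ay":0,"az":0,"jaw":0},{"tx":0,"ty":0,"tz":0,"ax":0,"ay":0,"az":0,"jaw":0}]'; python3 -m inch '[{"tx":0,"ty":0,"tz":0,"ax":0,"ay":0,"az":0,"jaw":0.7},{"tx":0,"ty":0,"tz":0,"ax":0,"ay":0,"az":0,"jaw":0.7},{"tx":0,"ty":0,"tz":0,"ax":0,"ay":0,"az":0,"jaw":0.7},{"tx":0,"ty":0,"tz":0,"ax":0,"ay":0,"az":0,"jaw":0.7},{"tx":0,"ty":0,"tz":0,"ax":0,"ay":0,"az":0,"jaw":0.7},{"tx":0,"ty":0,"tz":0,"ax":0,"ay":0,"az":0,"jaw":0.7},{"tx":0,"ty":0,"tz":0,"ax":0,"ay":0,"az":0,"jaw":0.7}]'; python3 chk.py; python3 -c "
from m import *
im,d=viewer.get_image('top'); cv2.imwrite('pics/t4.png',cv2.resize(im[120:300,160:360],None,fx=4,fy=3.3)[:,:,::-1])"
```

```text
t: 17.77
ee_pos: [610.3, 7.4, 33.7]
orientation: [-3.136, 0.151, -0.0]
ft_force: [1.7, 8.2, -1.6]
width: 43.9
t: 18.65
ee_pos: [610.2, 6.1, 33.7]
orientation: [3.138, -0.151, -0.0]
ft_force: [0.6, -0.1, 0.4]
width: 61.5
t: 19.9
ee_pos: [608.8, -8.2, 33.7]
orientation: [3.138, -0.152, -0.0]
ft_force: [1.0, -0.3, -0.4]
width: 43.7
t: 20.78
ee_pos: [608.9, -7.8, 33.7]
orientation: [3.138, -0.151, -0.0]
ft_force: [0.2, 0.5, 0.2]
width: 61.8
top 36 y range [ 64.2 113.3] x 624.8858401210954 zmax 210.33951967865215 (555.8743286132812, 85.40711975097656, 163.4419708251953, 34.8344841003418, 9.014744758605957)
side 369 y range [-35.3  54.8] x 607.8980368293784 zmax 122.94680439078168 (608.3199462890625, 11.31961441040039, 98.0001220703125, 43.997901916503906, 83.54776000976562)
```

View pics/t4.png

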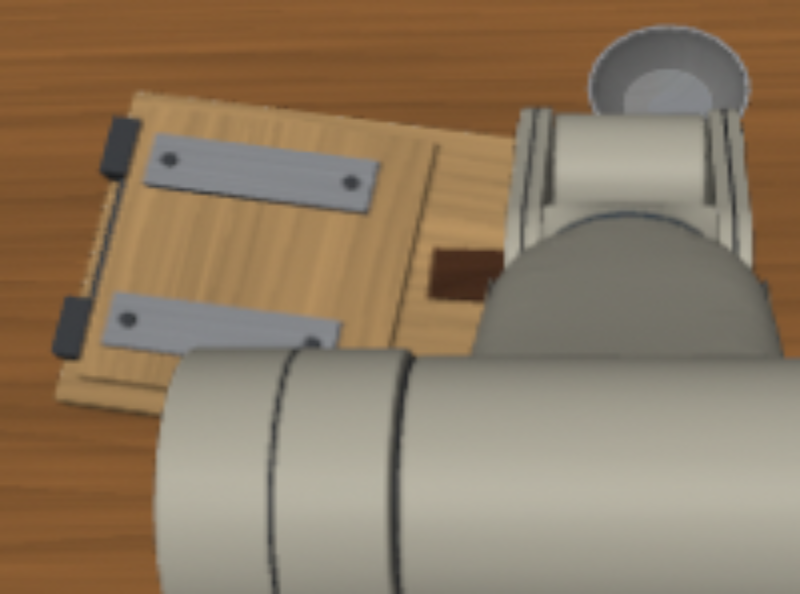

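The wedge is out: its thin end at crop (432,275) is clear of the board edge at (415,275), and the last pull met no load. I'll measure the board's tilt, then grip and lift.

```bash
cat > tilt.py <<'E'
from m import *
for cam in('top','side'):
    im,d=viewer.get_image(cam)
    rs=[r for r in masks_of(cam,'board') if r['pixels'].sum()>1500]
    if not rs: print(cam,'none');continue
    q=mpts(cam,d,rs[0]['pixels']);q=q[(q[:,2]>40)&(q[:,2]<90)&(q[:,1]>150)]
    e=np.array([.187,.982]); s=q[:,:2]@e; c=np.array([621.4,182.1])@e+10-10
    for a in(-40,0,40,80,120):
        k=abs(s-c-a)<8
        if k.sum()>20: print(cam,a,np.percentile(q[k,2],[10,50,90]))
E
python3 tilt.py
python3 -m inch '[{"tx":0,"ty":0,"tz":0,"ax":0,"ay":0,"az":0,"jaw":0},{"tx":0,"ty":0,"tz":0,"ax":0,"ay":0,"az":0,"jaw":0},{"tx":0,"ty":0,"tz":0,"ax":0,"ay":0,"az":0,"jaw":0},{"tx":0,"ty":0,"tz":0,"ax":0,"ay":0,"az":0,"jaw":0},{"tx":0,"ty":0,"tz":-0.5,"ax":0,"ay":0,"az":0,"jaw":0},{"tx":0,"ty":0,"tz":-1,"ax":0,"ay":0,"az":0,"jaw":0},{"tx":0,"ty":0.5,"tz":-2,"ax":0,"ay":0,"az":0,"jaw":0},{"tx":0,"ty":1,"tz":-3,"ax":0,"ay":0,"az":0,"jaw":0},{"tx":0,"ty":0.5,"tz":-3.5,"ax":0,"ay":0,"az":0,"jaw":0},{"tx":0,"ty":0,"tz":0,"ax":0,"ay":0,"az":0,"jaw":0}]'; python3 -m inch '[{"tx":0,"ty":0,"tz":0,"ax":0,"ay":0,"az":9.25,"jaw":0},{"tx":0,"ty":0,"tz":0,"ax":0,"ay":0,"az":9.25,"jaw":0},{"tx":0,"ty":0,"tz":0,"ax":0,"ay":0,"az":9.25,"jaw":0},{"tx":0,"ty":0,"tz":0,"ax":0,"ay":0,"az":9.25,"jaw":0},{"tx":0,"ty":0,"tz":0,"ax":0,"ay":0,"az":9.25,"jaw":0},{"tx":0,"ty":0,"tz":0,"ax":0,"ay":0,"az":9.25,"jaw":0},{"tx":0,"ty":0,"tz":0,"ax":0,"ay":0,"az":9.25,"jaw":0},{"tx":0,"ty":0,"tz":0,"ax":0,"ay":0,"az":9.25,"jaw":0},{"tx":0,"ty":0,"tz":0,"ax":0,"ay":0,"az":9.25,"jaw":0},{"tx":0,"ty":0,"tz":0,"ax":0,"ay":0,"az":9.25,"jaw":0},{"tx":0,"ty":0,"tz":0,"ax":0,"ay":0,"az":0,"jaw":0}]'; python3 -c "
from m import *
delta(456.5,-240,10,-98)
im,d=viewer.get_image('side'); cv2.imwrite('pics/s5.png',im[:,:,::-1])"; python3 tilt.py
```

```text
top -40 [45.6 53.2 57.7]
top 0 [49.5 54.1 64.1]
top 40 [50.3 56.2 67.3]
top 80 [51.1 56.7 68. ]
top 120 [50.7 56.4 67.9]
side -40 [41.9 49.3 56.4]
side 0 [50.8 56.1 67.7]
side 40 [51.8 59.3 67.4]
side 80 [51.  55.4 66.2]
side 120 [49.4 55.9 67.4]
t: 22.48
ee_pos: [609.3, -28.5, 137.8]
orientation: [3.138, -0.152, 0.011]
ft_force: [0.1, -0.4, -1.7]
width: 43.5
t: 23.85
ee_pos: [606.3, -27.7, 133.1]
orientation: [2.062, -2.369, -0.001]
ft_force: [0.1, 0.5, -1.6]
width: 43.7
now [606.3 -27.7 133.1] t 23.85 w 43.7 F [ 0.1  0.5 -1.6] turn [ 0.1 -0.   0.1] shift cm (tool now) [23.1 11.9 12.3] (tool at target) [23.1 11.9 12.3]
top -40 [43.5 52.  57.2]
top 0 [50.1 53.8 65.4]
top 40 [50.2 56.  66.8]
top 80 [50.3 56.5 67.6]
top 120 [50.6 56.2 67.5]
side -40 [42.  49.1 55.2]
side 0 [51.2 56.2 67.2]
side 40 [51.5 60.9 68.6]
side 80 [51.8 62.2 68.5]
side 120 [51.3 62.4 68.3]
```

View pics/s5.png

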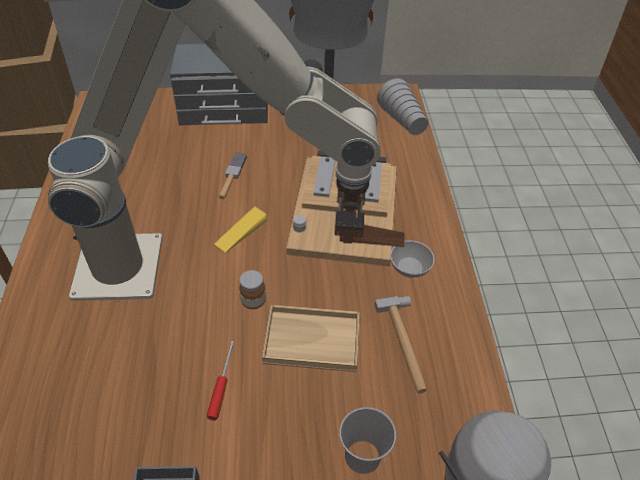

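The board lies level at about 54 mm along its top, so it is shut. The wedge is held, pointing away from the robot, (345,230) to (403,240). Moving over the tray.

```bash
python3 -m inch '[{"tx":2,"ty":1,"tz":0,"ax":0,"ay":0,"az":0,"jaw":0},{"tx":3,"ty":1.5,"tz":0,"ax":0,"ay":0,"az":0,"jaw":0},{"tx":4,"ty":2.1,"tz":0,"ax":0,"ay":0,"az":0,"jaw":0},{"tx":4,"ty":2.1,"tz":0,"ax":0,"ay":0,"az":0,"jaw":0},{"tx":4,"ty":2.1,"tz":0,"ax":0,"ay":0,"az":0,"jaw":0},{"tx":3.5,"ty":1.8,"tz":0,"ax":0,"ay":0,"az":0,"jaw":0},{"tx":2,"ty":1,"tz":0,"ax":0,"ay":0,"az":0,"jaw":0},{"tx":0.6,"ty":0.3,"tz":3,"ax":0,"ay":0,"az":0,"jaw":0},{"tx":0,"ty":0,"tz":3,"ax":0,"ay":0,"az":0,"jaw":0},{"tx":0,"ty":0,"tz":0,"ax":0,"ay":0,"az":0,"jaw":0}]'; python3 -c "
from m import *
delta(456.5,-240,10,-98)
r=wedge('side'); q=r[2]; q=q[q[:,2]>40]
for a in range(440,600,20):
    k=abs(q[:,0]-a)<10
    if k.sum()>5: print(a,np.percentile(q[k,2],[5,50,95]),np.percentile(q[k,1],[5,95]))
print(rect(q))
im,d=viewer.get_image('side'); cv2.imwrite('pics/s6.png',cv2.resize(im[230:380,200:400],None,fx=4,fy=4)[:,:,::-1])"
```

```text
t: 25.35
ee_pos: [454.5, -239.7, 72.2]
orientation: [2.059, -2.37, -0.007]
ft_force: [0.0, -0.2, -1.1]
width: 43.6
now [ 454.5 -239.7   72.2] t 25.35 w 43.6 F [ 0.  -0.2 -1.1] turn [ 0.2  0.1 -0. ] shift cm (tool now) [ 0.  -0.2  6.2] (tool at target) [ 0.  -0.2  6.2]
480 [71.1 90.4 95. ] [-266.5 -229.5]
500 [72.2 88.1 92.6] [-269.8 -226.5]
520 [76.  85.  88.8] [-271.9 -228.9]
540 [72.5 81.5 85.1] [-274.7 -232.4]
560 [71.  78.2 83.3] [-277.4 -236. ]
580 [69.9 74.6 79.1] [-280.2 -238.7]
(535.31494140625, -252.52151489257812, 49.401790618896484, 111.149169921875, 81.25071716308594)
```

View pics/s6.png

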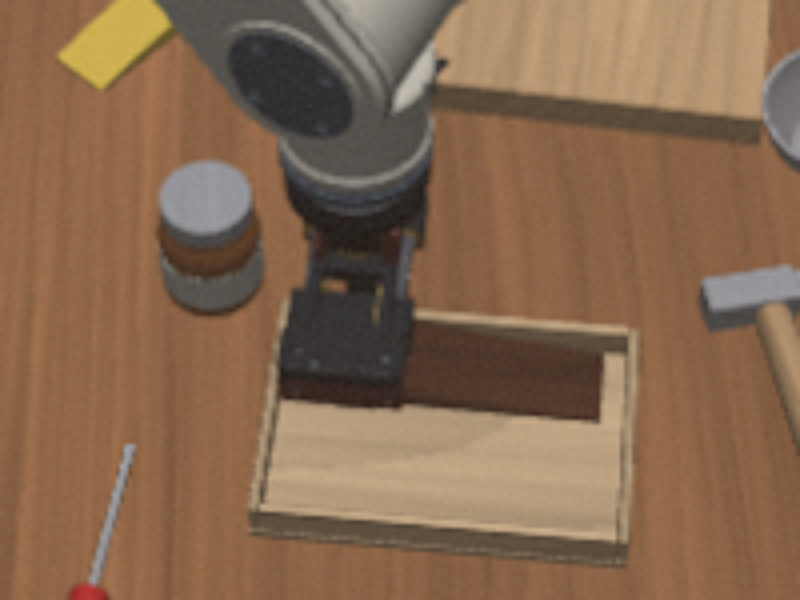

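The wedge sits level over the tray (its slope matches the nominal 0.16), from crop (400,350) to (600,385). Any apparent offset is parallax from its height. Lowering it gently.

```bash
python3 -m inch '[{"tx":0,"ty":-0.2,"tz":2,"ax":0,"ay":0,"az":0,"jaw":0},{"tx":0,"ty":0,"tz":2,"ax":0,"ay":0,"az":0,"jaw":0},{"tx":0,"ty":0,"tz":1,"ax":0,"ay":0,"az":0,"jaw":0},{"tx":0,"ty":0,"tz":0.5,"ax":0,"ay":0,"az":0,"jaw":0},{"tx":0,"ty":0,"tz":0.3,"ax":0,"ay":0,"az":0,"jaw":0},{"tx":0,"ty":0,"tz":0.2,"ax":0,"ay":0,"az":0,"jaw":0},{"tx":0,"ty":0,"tz":0.1,"ax":0,"ay":0,"az":0,"jaw":0},{"tx":0,"ty":0,"tz":0,"ax":0,"ay":0,"az":0,"jaw":0}]'; python3 -c "
from m import *
delta(456.5,-240,10,-98)"
```

```text
t: 26.5
ee_pos: [458.9, -240.2, 12.8]
orientation: [-2.061, 2.371, -0.0]
ft_force: [0.1, 0.3, -1.5]
width: 43.5
now [ 458.9 -240.2   12.8] t 26.5 w 43.5 F [ 0.1  0.3 -1.5] turn [-0. -0. -0.] shift cm (tool now) [0.  0.2 0.3] (tool at target) [0.  0.2 0.3]
```

Still about 3 mm up with no contact yet, so I continue in 1 mm steps.

```bash
python3 -m inch '[{"tx":0,"ty":0.1,"tz":0.1,"ax":0,"ay":0,"az":0,"jaw":0},{"tx":0,"ty":0,"tz":0.1,"ax":0,"ay":0,"az":0,"jaw":0},{"tx":0,"ty":0,"tz":0,"ax":0,"ay":0,"az":0,"jaw":0},{"tx":0,"ty":0,"tz":0,"ax":0,"ay":0,"az":0,"jaw":0}]';python3 -m inch '[{"tx":0,"ty":0,"tz":0.1,"ax":0,"ay":0,"az":0,"jaw":0},{"tx":0,"ty":0,"tz":0,"ax":0,"ay":0,"az":0,"jaw":0},{"tx":0,"ty":0,"tz":0,"ax":0,"ay":0,"az":0,"jaw":0}]'
```

```text
t: 27.0
ee_pos: [457.9, -240.0, 10.7]
orientation: [2.061, -2.371, -0.0]
ft_force: [0.3, -0.2, -0.8]
width: 44.0
t: 27.38
ee_pos: [457.9, -240.1, 9.7]
orientation: [-2.061, 2.371, -0.0]
ft_force: [0.1, -1.1, -0.1]
width: 44.0
```

```bash
python3 -m inch '[{"tx":0,"ty":0,"tz":0.05,"ax":0,"ay":0,"az":0,"jaw":0},{"tx":0,"ty":0,"tz":0.05,"ax":0,"ay":0,"az":0,"jaw":0},{"tx":0,"ty":0,"tz":0,"ax":0,"ay":0,"az":0,"jaw":0},{"tx":0,"ty":0,"tz":0,"ax":0,"ay":0,"az":0,"jaw":0}]'
```

```text
t: 27.88
ee_pos: [457.9, -240.1, 9.6]
orientation: [-2.061, 2.371, -0.0]
ft_force: [-2.5, 0.4, 11.9]
width: 44.2
```

The wedge is firmly down: z stopped and the upward force is 12 N. I release it and retreat up, away from everything.

```bash
python3 -m inch '[{"tx":0,"ty":0,"tz":-0.1,"ax":0,"ay":0,"az":0,"jaw":0},{"tx":0,"ty":0,"tz":0,"ax":0,"ay":0,"az":0,"jaw":0.7},{"tx":0,"ty":0,"tz":0,"ax":0,"ay":0,"az":0,"jaw":0.7},{"tx":0,"ty":0,"tz":0,"ax":0,"ay":0,"az":0,"jaw":0.7},{"tx":0,"ty":0,"tz":-1,"ax":0,"ay":0,"az":0,"jaw":0.7},{"tx":0,"ty":0,"tz":-3,"ax":0,"ay":0,"az":0,"jaw":0.7},{"tx":0,"ty":0,"tz":-5,"ax":0,"ay":0,"az":0,"jaw":0.7},{"tx":0,"ty":0,"tz":-5,"ax":0,"ay":0,"az":0,"jaw":0.7},{"tx":0,"ty":0,"tz":-5,"ax":0,"ay":0,"az":0,"jaw":0.7},{"tx":0,"ty":0,"tz":-4,"ax":0,"ay":0,"az":0,"jaw":0.7},{"tx":0,"ty":0,"tz":0,"ax":0,"ay":0,"az":0,"jaw":0.7}]'; python3 -c "
from m import *
for cam in('side',):
    im,d=viewer.get_image(cam); cv2.imwrite('pics/s7.png',im[:,:,::-1])
    for th in('wedge','tray','tin','jar','cop','cuff'):
        for r in masks_of(cam,th):
            if r['score']>.5:
                q=mpts(cam,d,r['pixels']); print(th,r['score'],r['location'],np.median(q,0),np.percentile(q,2,axis=0),np.percentile(q,98,axis=0),rect(q) if th=='wedge' else '')
"; python3 tilt.py
```

```text
t: 29.25
ee_pos: [459.6, -241.0, 243.6]
orientation: [-2.059, 2.369, -0.011]
ft_force: [-0.3, -0.7, -0.9]
width: 61.4
wedge 0.95 [311.9, 337.9] [ 507.3 -254.1   22.4] [ 438.8 -277.2    6.5] [ 589.1 -219.4   38.2] (514.2125244140625, -240.2635955810547, 69.83882904052734, 163.85360717773438, 79.3884506225586)
wedge 0.68 [329.5, 136.3] [601.9 527.5  12.6] [546.1 495.3   1.2] [649.9 571.9  26.6] (581.5429077148438, 186.38546752929688, 786.2024536132812, 115.6336898803711, 87.43077087402344)
wedge 0.63 [243.3, 230.1] [331.  110.7  15.5] [268.1  48.3  -0.8] [391.8 169.1  31.3] (322.0361633300781, 114.05146789550781, 164.3284149169922, 62.989139556884766, 46.0482292175293)
tray 0.87 [305.9, 346.3] [ 505.5 -257.9    8.2] [ 398.1 -333.8    1.2] [ 613.2 -167.1   32.9] 
jar 0.94 [253.4, 291.8] [ 366.5 -139.2   62.9] [ 335.4 -152.8    1.9] [394.5 -98.   87.9] 
cop 0.67 [410.4, 258.9] [782.3 -20.6  31.5] [725.6 -93.7   3.2] [828.   12.4  56.3] 
cuff 0.56 [367.4, 432.0] [ 604.2 -517.    79.7] [ 550.3 -590.2    4.8] [ 648.  -490.1  121.5] 
top -40 [42.9 50.1 56. ]
top 0 [49.4 54.2 64.5]
top 40 [50.6 55.8 67.6]
top 80 [51.3 56.2 67. ]
top 120 [50.4 56.5 67.3]
side -40 [41.7 50.  56.1]
side 0 [50.6 55.5 67.2]
side 40 [51.1 57.1 68. ]
side 80 [51.6 56.5 67.8]
side 120 [50.2 56.7 67.5]
```

View pics/s7.png

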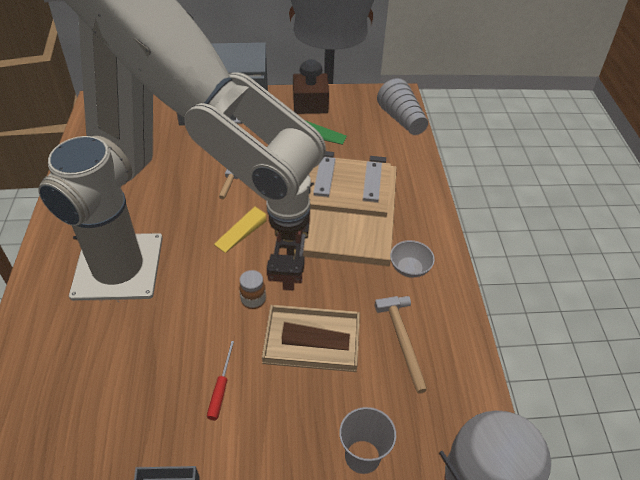

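The wedge lies flat in the tray at (316,337), clear of the walls. The board is shut, the gripper is well above everything and the bystanders look unmoved. Handing in.

```bash
python3 -c "
from workcell import ctrl
print(ctrl.close_job())"
```

```text
the job is handed in; nothing more can be done
None
```

The wedge came out in seven straight tugs of about 1.3–1.5 cm, and I let go for roughly 0.7–0.8 s after each one. With the board shut, I laid the wedge flat in the tray, let go and raised the gripper clear. The job was handed in at about 30 s.

**Last checks:**
- **Board:** its wooden top measured about 54–56 mm along most of its length, against 54 mm when shut. Readings near the front edge came out lower (about 50 mm) because they mixed in bed pixels, so I did not rely on them.
- **Wedge:** it is in the tray between x ≈ 430 and 590 mm, clear of the walls. It met the floor at up to 12 N before I released it.
- **Bystanders:** the jar, cop and cuff measured where they started, and the other things in view look unmoved. The tin was hidden by the arm in the last picture, but it stood in its place in the earlier one taken after the last tug.
- **Detection gaps:** the top camera's wedge detection failed or was unreliable while the arm covered it, so I tracked the wedge mainly with the side camera.

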